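# Push the jammed cartridge out of a filter tube

### The job

The spent cartridge has jammed in the clear in-line filter tube. Lay the tube in the cradle's two V saddles, take the push rod off its rest and push the cartridge right out of the tube's far end onto the wire rails. Then put the rod back on its rest and the cartridge in the small white basket beside the cradle; leave the empty tube in the saddles and do not disturb the dropper bottle, the dish or the jar.

Things in the scene. Friction and masses are not known exactly. Their poses are not given: they have to be found in the camera images.
- cradle: Fixed bench cradle, plate 80 x 172 x 8 mm. Origin: on the worktop under the middle of the tube's place. Its y axis is the line of the tube and of the push; the rails lie at its +y end, so the push goes towards +y. Two grey V saddles (90 degree V, 66 mm wide, mouth 56 mm, tops 68 mm above the worktop) stand at y = -32..-22 and 22..32 mm; the 44 mm between them are open for fingers
- cradle_seat (a point): Point on the cradle, 70 mm above its origin: where the middle of the tube's axis lies once the tube rests in the saddles
- tube: Loose clear tube, 100 mm long, 43 mm outside, 35 mm bore, both ends open, 160 g; a black hexagonal collar (52 mm across flats, 12 mm long) at each end. Origin: middle of its axis; y along it; either way round is right. Starts flat on the worktop, axis 26 mm up. In the cradle the collars hang outside the saddles with 6 mm play each way; the push slides it until a collar meets its saddle
- cartridge: Loose spent pleated cartridge, beige with grey end discs, round, 32 mm diameter, 40 mm long, 45 g, inside the tube. Origin: its middle; y along it. A leaf spring in the top of the bore jams it with about 11 N (9 to 15 N) of friction; its axis lies 1.5 mm below the tube's
- rod: Loose push rod, 215 mm long, 100 g, level on its rest. Origin: middle of its black grip (18 mm wide, 22 mm high, 40 mm long, between two round 28 mm collars; near the centre of mass); y axis along the rod to its foot. Wooden shaft 14 mm thick from y = 25 mm to the foot, and a tail of the same thickness from y = -25 to -55 mm
- rod_foot (a point): Centre of the flat end of the rod's rubber foot (18 mm diameter), 160 mm along +y from the rod's origin
- rod_rest: Fixed rest, plate 56 x 138 x 8 mm with two grey V posts (32 mm wide, 10 mm thick, tops about 58 mm above the worktop) at y = -40 and +70 mm, which carry the rod's tail and shaft; y points as the rod's does (foot towards +y). Origin: on the worktop under the rod's origin
- rest_seat (a point): Point on the rest, 55 mm above its origin: where the rod's origin lies when the rod is on the rest
- basket: Loose white slotted basket standing near the cradle (not the one far away beyond the sink), 125 mm (its x axis) x 85 mm (y) x 62 mm high, open on top, inside about 118 x 78 mm, 140 g. Origin: centre of its underside; floor 2 mm thick
- dropper: Bystander: small white dropper bottle, 27 mm wide, 85 mm tall. Origin: centre of its underside
- dish: Bystander: clear round sample dish, 48 mm diameter, 17 mm high. Origin: centre of its underside
- jar: Bystander: white screw-top jar, 50 mm diameter, 98 mm tall. Origin: centre of its underside
- rails_mid (a point): Point on the cradle, 89 mm along +y from its origin and 68 mm up: centre of the cartridge when it lies half way along the two steel wire rails (6 mm thick, 18 mm apart). They run level with the bore from y = 60 mm to a low upturned stop at y = 119 mm, on two posts 26 mm wide at y = 63..71 and 107..115 mm
Not all that is in view belongs to the job. What is shaped like the cradle but red is not meant.

How it is judged (in metres and radians):
On the way, in this order (a step that is already met when the one before it is completed fails the run):
1. the tube rests in both saddles, let go, with the cartridge still inside (x of tube in the frame of cradle_seat between -0.004 and 0.004 m and y of tube in the frame of cradle_seat between -0.009 and 0.009 m and z of tube in the frame of cradle_seat between -0.004 and 0.004 m and angle between the y axis of tube and the y axis of cradle, either way round below 0.08 rad and distance between cartridge and tube below 0.03 m and contact force between the fingers and tube below 0.2 N), for 0.2 s.
2. the rod reaches through the seated tube and has pushed the cartridge clear of its far end (x of tube in the frame of cradle_seat between -0.004 and 0.004 m and y of tube in the frame of cradle_seat between -0.009 and 0.009 m and z of tube in the frame of cradle_seat between -0.004 and 0.004 m and angle between the y axis of tube and the y axis of cradle, either way round below 0.08 rad and distance between cartridge and tube above 0.069 m and y of cartridge in the frame of cradle_seat above 0.065 m and z of cartridge in the frame of cradle_seat above -0.02 m and y of rod_foot in the frame of cradle_seat above 0.035 m and distance between rod_foot and cradle_seat below 0.09 m and angle between the y axis of rod and the y axis of cradle, either way round below 0.2 rad), for 0.05 s.
At the end, for the whole second after the job is handed in: The empty tube lies in both saddles (4 mm sideways and in height, 9 mm lengthways, 0.08 rad); the cartridge is at rest on the floor of the upright basket; the rod lies still on its rest, foot towards +y, within 16 mm and 0.1 rad of its place (x of tube in the frame of cradle_seat between -0.004 and 0.004 m and y of tube in the frame of cradle_seat between -0.009 and 0.009 m and z of tube in the frame of cradle_seat between -0.004 and 0.004 m and angle between the y axis of tube and the y axis of cradle, either way round below 0.08 rad and x of cartridge in the frame of basket between -0.06 and 0.06 m and y of cartridge in the frame of basket between -0.04 and 0.04 m and z of cartridge in the frame of basket between 0 and 0.035 m and angle between basket's own z axis and vertical below 0.1 rad and linear speed of each of cartridge, rod below 0.03 m/s and distance between rod and rest_seat below 0.016 m and angle between the y axis of rod and the y axis of rod_rest, either way round below 0.1 rad and distance between rod_foot and rest_seat above 0.1 m and y of rod_foot in the frame of rest_seat above 0.1 m); the robot touches nothing.
It fails at once if the dropper bottle, the dish or the jar is shifted by more than 15 mm or tipped over (distance of any of dropper, dish, jar from where it was at the start of the episode above 0.015 m or angle between any of dropper, jar's own z axis and vertical above 0.4 rad).
It also fails if it takes over 70 s, if anything falls off the work surface, if the arm or the gripper's body presses on something with over 40 N, if the wrist force passes 120 N, or if a joint passes its speed limit or range.

### The arm

A 7-joint arm with a two-finger parallel gripper is mounted at the origin on the work surface; the furniture and walls round the work are solid. World frame = base frame: x ahead of the robot, y to its left, z up, the work surface at z = 0. Lengths are in m, angles in degrees, forces in N, time in s.
With the tool pointing down it reaches from about 0.4 to 0.85 m from the base axis. Payload 4.5 kg.
Tool frame: the origin (TCP) lies midway between the tips of the shut fingers; the grasp point (between the pads) lies 19 mm behind it; z points along the fingers, y is the direction in which the jaws open and shut (so a half turn about z gives the same grasp; the last joint's range is limited). The gripper opens to 85 mm and grips with 20 to 120 N. Pads are 22 mm wide; open, the fingers measure 114 mm over their backs; the gripper's body (76 mm by 85 mm) begins 54 mm behind the grasp point. The pads swing forward as they close: fully open they stand 13 mm farther back than shut.
Start: joints at [69.202, 39.483, -11.15, 89.685, 9.013, 51.709, -12.324], TCP at [0.242, -0.576, 0.231] pointing down, gripper open.
Joint ranges: [-172.22, 172.22], [-26.19, 119.32], [-84.43, 86.54], [7.71, 146.69], [-57.33, 237.33], [2.42, 119.75], [-152.13, 152.13]. Speed limits (degrees/s): [147.25, 147.25, 180, 180, 180, 180, 180].

### API

Orientations are given as [roll, pitch, yaw] about the fixed x, y, z axes, in that order (R = Rz(yaw) Ry(pitch) Rx(roll)).
In Python, from rig import arm gives the robot as it stands.
- The arm moves only by the tool drive_tool, never from a script. Its argument "moves" is one flat list of numbers, 5 for each row, row after row: the closure in counts, from 0 (fully open) to 255 (shut), then the shift along the world's x, y, z in mm, then the turn about the world's z in degrees. In form: [fingers, dx, dy, dz, turn, fingers, dx, dy, dz, turn, ...]. A call has 1 to 5 rows; each row shifts and turns the commanded pose from where the row before left it; what a row does not reach is not made up. A row lasts 1/10 s, in which the tool goes at most 50 mm and 8.59 degrees, less where a joint would pass 70% of its speed; a pose out of reach is approached as far as the arm can. A call with a gripper value outside its range is refused whole. The fingers move at their own pace and stop on an object; "squeeze" is the grip in N (left out, the last holds). Time passes only in rows, so rows that do not move let the fingers close. It gives the time, the measured TCP pose, the force and the opening at its end, in the units of the state.
- arm.get_state(): the state, without advancing time (a new reading comes with each control period).
- arm.camera(name): name is "side" or "top"; returns a dict with "pixels" (400x640x3 uint8, blue, green, red), "z_map" (400x640 float32, m along the optical axis (not along the pixel's ray), 0 where there is no reading), "fx", "fy", "cx", "cy" (pixels), "k1" (the pictures are not rectified: a ray, as slopes to the right and down, at radius r is drawn at 1 + k1 r^2 times it, then the intrinsics apply), "xyz" and "rotation" of the camera in the world. Camera axes: x right, y down, z forward; pixel columns grow to the right and rows downward; lengths in m; the calibration is good to about 2 mm. A picture is of the moment at which its call begins.
- arm.finish_job(): hands the job in, once; it reports no verdict.
Trained networks look in a picture, given as the dict that the camera call returned (one of the last four; its "shot" number tells which), for a name from the list of things; names that differ only in an ending like _2 or _b are one class to them, and where a whole thing is asked for, a point or a joint stands for the part that bears it (a point fixed in the world has none). Each returns a list of dicts, best first, with "score" (0 to 1); they miss things now and then, are a little off and sometimes report something else, mostly with a low value. They report only what shows in the picture. A call takes as long as a camera call. They do not tell look-alikes from the thing itself.
- arm.silhouettes(picture, label): "pixels" (400x640 bool, what is visible of it).
- arm.place_of(picture, label): "centre" ([x, y, z] in m, in world coordinates, good to about 4 mm: a listed point, or the origin of a listed thing).
The state is a dict: "time": time; "joints": joint angles; "qvel": joint speeds; "effort": joint torques, N m; "tool_pos": TCP position; "eef_rot": TCP orientation; "ft_force": force on the tool from outside, world axes, zero at the start; "wrist_torque": the same for the moment, N m; "grip_width": finger opening in m.
Only numpy, scipy, OpenCV 4.12 (cv2) and the standard library are available. Lean on these libraries where they do the work, as an engineer would, in place of code of your own. Each camera call takes 0.05 s, during which the arm holds its last target.

## Working session

There is one attempt and no reset: what is moved stays moved. The work goes in short steps, Python scripts to look and compute and a tool call to move; the robot and the scene stay as the last step left them, time stands still between calls to the robot, and variables do not carry over. Pictures are saved under pics/ and viewed, and the job is handed in when it is done.

Besides the shell and the picture viewer there is one more tool, called after "Call:" by a JSON object that holds its "op" and its "data". drive_tool: Moves the arm, as the interface text tells. Its arguments: {"type":"object","properties":{"moves":{"type":"array"},"squeeze":{"type":"number"}},"required":["moves"]}

```bash
ls; mkdir -p pics; cat > h.py <<'E'
import numpy as np,cv2
from rig import arm
def snap(n,name):
    p=arm.camera(n); cv2.imwrite(f'pics/{name}.png',p['pixels']); return p
def pts(p,uv):
    uv=np.atleast_2d(np.array(uv,float))
    x=(uv[:,0]-p['cx'])/p['fx'];y=(uv[:,1]-p['cy'])/p['fy']
    xd,yd=x.copy(),y.copy()
    for _ in range(20):
        r2=x*x+y*y; x=xd/(1+p['k1']*r2); y=yd/(1+p['k1']*r2)
    return np.stack([x,y,np.ones_like(x)],1)
def world(p,uv,z=None,plane=None):
    uv=np.atleast_2d(np.array(uv)); d=pts(p,uv); R=np.array(p['rotation']); t=np.array(p['xyz'])
    if plane is not None:
        w=d@R.T; return t+w*((plane-t[2])/w[:,2])[:,None]
    z=p['z_map'][uv[:,1].astype(int),uv[:,0].astype(int)]
    return (d*z[:,None])@R.T+t
def cloud(p,mask):
    v,u=np.nonzero(mask&(p['z_map']>0)); return world(p,np.stack([u,v],1))
def proj(p,X):
    X=np.atleast_2d(X);c=(X-np.array(p['xyz']))@np.array(p['rotation'])
    x=c[:,0]/c[:,2];y=c[:,1]/c[:,2];f=1+p['k1']*(x*x+y*y)
    return np.stack([x*f*p['fx']+p['cx'],y*f*p['fy']+p['cy']],1)
E
python3 - <<'E'
from h import *
print(arm.get_state())
for n in ['side','top']:
    p=snap(n,n+'0'); print(n,p['xyz'],np.round(p['rotation'],3).tolist() if 1 else 0,p['fx'],p['k1'])
    for l in ['cradle','cradle_seat','tube','cartridge','rod','rod_foot','rod_rest','rest_seat','basket','dropper','dish','jar','rails_mid']:
        try: print(l,[(round(d['score'],2),np.round(d['centre'],3).tolist()) for d in arm.place_of(p,l)][:3])
        except Exception as e: print(l,e)
E
```

```text
pics
{'time': 0.0, 'joints': array([ 69.19971705,  39.53444747, -11.14475435,  89.74671451,
         9.0133205 ,  51.70971042, -12.32326183]), 'qvel': array([ 0.01603248, -0.03152891,  0.05708014, -0.0292272 , -0.03950853,
        0.02718716,  0.02074029]), 'effort': array([-1.15850125e-03, -5.39599192e+01, -1.26644611e+00, -1.58542317e+01,
        9.21822590e-03,  9.54156218e-03,  3.54864937e-07]), 'tool_pos': array([ 0.24125182, -0.57583521,  0.23046169]), 'eef_rot': array([-1.79891439e+02,  8.48797537e-03,  2.27433800e+01]), 'ft_force': array([0.40599954, 0.31412408, 0.53063498]), 'wrist_torque': array([-0.01242603, -0.00937953, -0.00510576]), 'grip_width': 0.08543109071589335}
side [0.1621769  1.05176837 0.83870112] [-126.883, -0.838, -158.946] 449.24477338384827 -0.01535582227389533
cradle [(0.9, [0.299, -0.209, -0.0]), (0.74, [0.459, 0.03, 0.0])]
cradle_seat [(0.9, [0.462, 0.028, 0.067]), (0.59, [0.298, -0.205, 0.07])]
tube [(0.65, [0.59, -0.247, 0.052]), (0.62, [0.556, 0.353, 0.028])]
cartridge []
rod [(0.45, [0.583, -0.244, 0.059])]
rod_foot [(0.67, [0.565, -0.09, 0.055])]
ro
[... 416 characters left out ...]
149823 -0.09631885674823734
cradle [(0.68, [0.295, -0.209, -0.0])]
cradle_seat [(0.72, [0.461, 0.032, 0.067]), (0.58, [0.296, -0.206, 0.072])]
tube [(0.66, [0.582, -0.254, 0.052]), (0.58, [0.723, -0.044, 0.001])]
cartridge []
rod [(0.61, [0.586, -0.25, 0.054])]
rod_foot [(0.77, [0.568, -0.088, 0.058]), (0.72, [0.517, 0.251, -0.002])]
rod_rest [(0.94, [0.588, -0.249, 0.0])]
rest_seat [(0.59, [0.584, -0.25, 0.05])]
basket [(0.71, [0.592, 0.101, -0.0])]
dropper [(0.65, [0.518, 0.252, 0.002])]
dish [(0.56, [0.619, 0.261, 0.0])]
jar [(0.55, [0.722, -0.045, 0.0]), (0.34, [0.462, 0.031, 0.069])]
rails_mid [(0.87, [0.308, -0.118, 0.067]), (0.59, [0.454, 0.117, 0.068]), (0.23, [0.718, -0.043, -0.0])]
```

```bash
cat >> h.py <<'E'
from scipy.spatial.transform import Rotation as Ro
_c=arm.camera
def snap(n,name=None):
    p=_c(n)
    p=dict(p); 
    p['rpy']=p['rotation']
    if name: cv2.imwrite(f'pics/{name}.png',p['pixels'])
    q=dict(p); q['rotation']=Ro.from_euler('xyz',p['rpy'],degrees=True).as_matrix()
    p['rotation']=p['rpy']; q['raw']=p
    return q
E

```

```text
(no output)
```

View pics/top0.png

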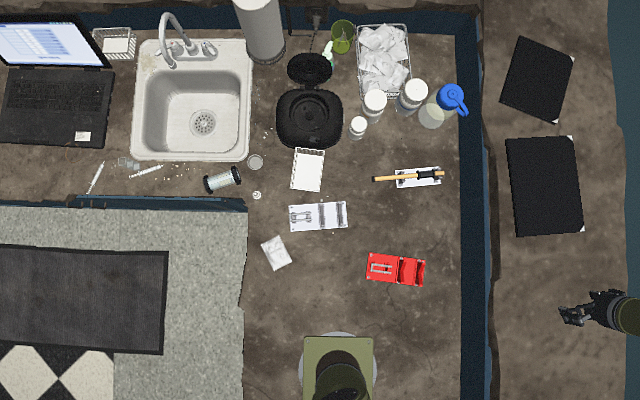

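View pics/side0.png

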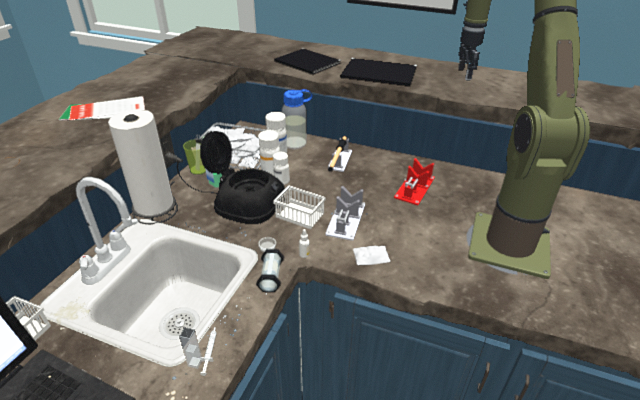

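```bash
python3 - <<'E'
from h import *
p=snap('top');q=snap('side')
cv2.imwrite('pics/tc.png',cv2.resize(p['pixels'][110:270,190:460],None,fx=2.9,fy=2.9,interpolation=cv2.INTER_CUBIC))
cv2.imwrite('pics/sc.png',cv2.resize(q['pixels'][120:300,240:440],None,fx=3.3,fy=3.3,interpolation=cv2.INTER_CUBIC))
for c in (p,q):
  for l in ['tube','rod','cradle','basket','rod_rest','dropper','dish','cartridge']:
    for s in arm.silhouettes(c['raw'],l)[:3]:
        m=s['pixels']; C=cloud(c,m)
        if len(C)<10: continue
        z=C[:,2]; g=C[z>0.012] if (z>0.012).sum()>10 else C
        mu=np.median(g,0); xy=g[:,:2]-g[:,:2].mean(0); r=cv2.minAreaRect(g[:,:2].astype(np.float32)*1000)
        w,v=np.linalg.eigh(xy.T@xy)
        print(l,round(s['score'],2),m.sum(),np.round(mu,3),'max z',np.percentile(z,[50,98]).round(3),'rect',np.round(r[0],0),np.round(r[1],0),round(r[2],1),'pca',round(np.degrees(np.arctan2(*v[::-1,1])),1))
E
```

```text
tube 0.64 1463 [0.455 0.059 0.049] max z [0.008 0.064] rect [457.  69.] [ 77. 159.] 5.9 pca 94.2
tube 0.55 573 [0.555 0.358 0.044] max z [0.043 0.054] rect [557. 358.] [ 55. 105.] 20.1 pca 110.8
rod 0.81 429 [ 0.578 -0.205  0.06 ] max z [0.06  0.068] rect [ 578. -191.] [ 27. 215.] 7.8 pca 96.4
cradle 0.84 1549 [ 0.305 -0.176  0.046] max z [0.008 0.065] rect [ 305. -160.] [155.  79.] 82.3 pca 81.9
cradle 0.55 1593 [0.455 0.059 0.049] max z [0.007 0.065] rect [456.  70.] [ 78. 161.] 7.2 pca 94.3
basket 0.94 1185 [0.593 0.127 0.058] max z [0.001 0.061] rect [595. 101.] [ 85. 132.] 83.7 pca -179.4
basket 0.49 186 [0.617 0.258 0.016] max z [0.003 0.018] rect [617. 261.] [45. 45.] 28.2 pca 92.1
rod_rest 0.79 414 [ 0.575 -0.281  0.038] max z [0.007 0.056] rect [ 583. -232.] [ 44. 121.] 6.3 pca 97.4
dropper 0.7 1605 [0.455 0.059 0.049] max z [0.007 0.065] rect [456.  70.] [ 78. 161.] 6.9 pca 94.1
dropper 0.39 80 [0.51  0.244 0.05 ] max z [0.049 0.083] rect [512. 246.] [21. 25.] 62.0 pca 147.0
dish 0.55 180 [0.613 0.261 0.016] max z [0.003 0.018] rect [616. 262.] [44. 43.] 3.5 pca -157.9
tube
[... 400 characters left out ...]
cradle 0.64 1346 [0.452 0.06  0.04 ] max z [0.023 0.068] rect [455.  70.] [ 78. 167.] 6.0 pca 95.4
basket 0.89 1293 [0.6   0.118 0.043] max z [0.018 0.064] rect [597. 101.] [ 93. 140.] 83.5 pca 152.3
basket 0.47 271 [ 0.572 -0.182  0.027] max z [0.012 0.058] rect [ 570. -232.] [130.  38.] 86.8 pca 92.6
rod_rest 0.52 200 [ 0.567 -0.18   0.021] max z [0.012 0.054] rect [ 569. -230.] [ 26. 127.] 1.8 pca 94.0
dropper 0.7 222 [0.51  0.255 0.044] max z [0.04  0.082] rect [509. 255.] [27. 20.] 33.3 pca -156.3
dish 0.61 190 [0.618 0.254 0.017] max z [0.009 0.028] rect [608. 278.] [43. 89.] 26.9 pca 117.8
dish 0.45 244 [0.51  0.255 0.046] max z [0.04  0.084] rect [511. 253.] [27. 23.] 26.4 pca -154.9
```

View pics/tc.png

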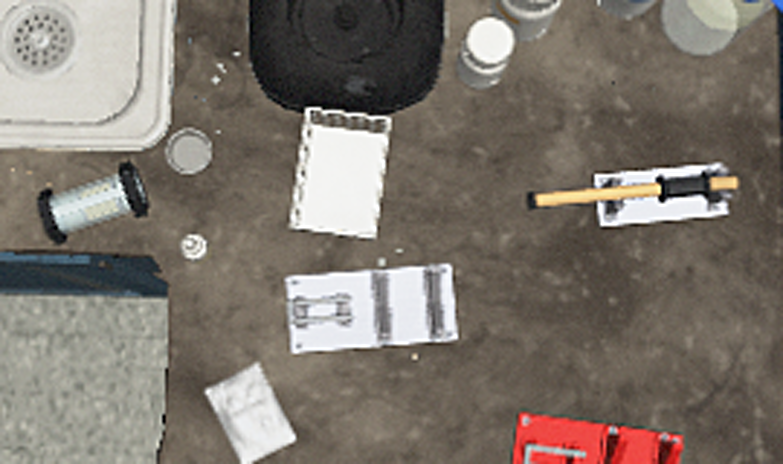

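View pics/sc.png

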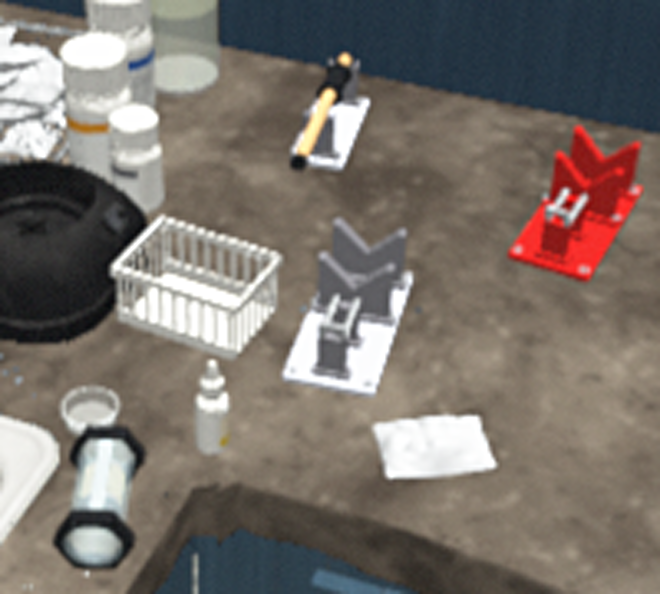

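```bash
python3 - <<'E'
from h import *
from scipy.optimize import minimize
P=[snap('top'),snap('side')]
allm=np.ones((400,640),bool)
def box(C,x0,x1,y0,y1,z0,z1):
    return C[(C[:,0]>x0)&(C[:,0]<x1)&(C[:,1]>y0)&(C[:,1]<y1)&(C[:,2]>z0)&(C[:,2]<z1)]
for c in P:
    C=cloud(c,allm)
    for nm,b in dict(cradle=(.39,.52,-.08,.18),rest=(.53,.63,-.36,-.1),).items():
        g=box(C,b[0],b[1],b[2],b[3],.004,.013)
        r=cv2.minAreaRect(g[:,:2].astype(np.float32)*1000); print(nm,'plate',np.round(r[0],1),np.round(r[1],1),round(r[2],1))
        # sharper: fit top saddle
    for (th) in [3,4,5,6,7]:
        g=box(C,.39,.52,-.08,.18,.03,.075); a=np.radians(th)
        l=(g[:,:2]-[.457,.03])@np.array([[np.cos(a),-np.sin(a)],[np.sin(a),np.cos(a)]])
        h=np.histogram(l[:,1]*1000,np.arange(-44,130,4))[0]; print(th,h)
E
```

```text
cradle plate [459.4  52. ] [111.4 241.2] 1.2
rest plate [ 579.  -232.4] [246.8  90.5] 88.0
3 [ 0  0  8 27 33 21  0  0  0  0  0  0  0  0  0  0 25 28 32  0  0  0  0  0
  0  3 12  9 12  6  4  6  6  4  8  4  7 11  9 15  9  6  0]
4 [ 0  0  8 26 41 14  0  0  0  0  0  0  0  0  0  0 24 35 26  0  0  0  0  0
  0  3 11 10 12  6  4  6  6  5  7  4  7 11  9 15  9  6  0]
5 [ 0  0  6 28 40 15  0  0  0  0  0  0  0  0  0  0 24 35 26  0  0  0  0  0
  0  5  8 11 12  6  4  6  6  6  6  4  7 11 10 14  9  6  0]
6 [ 0  0  6 32 35 16  0  0  0  0  0  0  0  0  0  0 26 33 26  0  0  0  0  0
  0  5  8 11 12  6  5  5  6  6  5  5  7 11 11 13 11  4  0]
7 [ 0  0  6 35 32 16  0  0  0  0  0  0  0  0  0  0 27 32 26  0  0  0  0  0
  0  5  8 12 11  5  7  4  6  6  5  7  5 11 11 13 12  3  0]
cradle plate [455.   49.7] [258.3 129.5] 89.8
rest plate [ 579.9 -226.2] [ 97.9 241.6] 0.4
3 [  0   1   7  23  75  86   7   0   0   0   0   0   0   0   0   4  17  54
 106  31   0   0   0   0   0   2   4  17  27   5   3   4   5   3   2   3
   1   4  22  44  23   7   0]
4 [  0   0   9  23  80  82   5   0   0   0   0   0   0   0   0   4  15  51
 116  26   0   0   0   0   0   2   4  16  26   7   3   4   4   4   2   3
   1   4  22  44  22   8   0]
5 [  0   0   8  23  89  74   5   0   0   0   0   0   0   0   0   4  18  49
 116  25   0   0   0   0   0   2   3  18  25   7   3   4   4   3   3   3
   1   4  21  47  20   8   0]
6 [  0   0   8  25  89  73   4   0   0   0   0   0   0   0   0   4  19  45
 120  24   0   0   0   0   0   2   3  18  25   7   3   4   4   3   3   3
   3   2  20  49  19   8   0]
7 [  0   0   9  24  89  73   4   0   0   0   0   0   0   0   0   5  20  44
 116  27   0   0   0   0   0   2   3  19  24   7   3   4   4   3   3   3
   3   2  21  47  20   8   0]
```

```bash
python3 - <<'E'
from h import *
P=[snap('top'),snap('side')]
for c,n in zip(P,'ts'):
    hsv=cv2.cvtColor(c['pixels'],cv2.COLOR_BGR2HSV)
    m=((hsv[...,2]>150)&(hsv[...,1]<50))
    v,u=np.mgrid[:400,:640]
    W=world(c,np.stack([u.ravel(),v.ravel()],1),plane=0.008)
    for nm,b in dict(cradle=(.39,.525,-.08,.18),rest=(.53,.63,-.36,-.1)).items():
        ins=((W[:,0]>b[0])&(W[:,0]<b[1])&(W[:,1]>b[2])&(W[:,1]<b[3])).reshape(400,640)
        Z=c['z_map']; X=world(c,np.stack([u.ravel(),v.ravel()],1)); low=(X[:,2]<.02).reshape(400,640)
        k=(m&ins&low).astype(np.uint8)
        nb,lab,st,_=cv2.connectedComponentsWithStats(k)
        keep=np.isin(lab,[i for i in range(1,nb) if st[i,4]>=25])
        g=W[keep.ravel()]
        r=cv2.minAreaRect((g[:,:2]*1000).astype(np.float32)); print(n,nm,np.round(r[0],1),np.round(r[1],1),round(r[2],1),keep.sum())
    # white basket rim
    ins=lambda z,b:None
    W=world(c,np.stack([u.ravel(),v.ravel()],1),plane=0.062)
    sel=(X[:,2]>.045)&(X[:,2]<.08)&(X[:,0]>.51)&(X[:,0]<.68)&(X[:,1]>.03)&(X[:,1]<.18)&m.ravel()
    r=cv2.minAreaRect((W[sel][:,:2]*1000).astype(np.float32)); print(n,'basket',np.round(r[0],1),np.round(r[1],1),round(r[2],1))
    # rod: dark/wood pixels at height
    sel=(X[:,2]>.045)&(X[:,2]<.08)&(X[:,0]>.53)&(X[:,0]<.64)&(X[:,1]>-.33)&(X[:,1]<-.07)
    g=X[sel]; wood=(hsv[...,1]>80).ravel()[sel]&(hsv[...,2].ravel()[sel]>120); G=g[wood]
    f=np.polyfit(G[:,1],G[:,0],1); print(n,'rod wood slope deg',np.degrees(np.arctan(-f[0])),'x at -.25',np.polyval(f,-.25),'y range',G[:,1].min(),G[:,1].max(),'all',g[:,1].min(),g[:,1].max(),'z',np.percentile(G[:,2],90))
E
```

```text
t cradle [457.5  68.4] [ 79.5 173.2] 5.8 1158
t rest [ 582.8 -234.6] [ 55.5 137.3] 6.8 423
t basket [590.4 101.1] [ 84.8 123.8] 83.8
t rod wood slope deg 6.483735056268053 x at -.25 0.5846163727210419 y range -0.2985024563361518 -0.09270258124667333 all -0.2985024563361518 -0.08440211738362544 z 0.062062067974899326
s cradle [446.9  82. ] [101.  205.9] 6.2 582
s rest [ 570.9 -236.6] [ 38.7 147.1] 7.8 157
s basket [588.2 109.9] [106.1 131.9] 83.9
s rod wood slope deg 7.109774112218221 x at -.25 0.5822082397407436 y range -0.29933884518760534 -0.08782852680088316 all -0.29933884518760534 -0.08407250812352363 z 0.0652759418615046
```

```bash
python3 - <<'E'
from h import *
p=snap('top')
X=cloud(p,np.ones((400,640),bool))
a=np.radians(20.3);l=(X[:,:2]-[.557,.3585])@np.array([[np.cos(a),-np.sin(a)],[np.sin(a),np.cos(a)]])
for u0 in np.arange(-.09,.1,.01):
    print(round(u0,2),[ (round(np.max(X[s][:,2]),3) if (s:=(abs(l[:,0]-u0)<.005)&(abs(l[:,1]-v0)<.007)).any() else None) for v0 in (-.045,-.03,-.015,0,.015,.03,.045)])
# sideways profile tube centre for long axis
s=(X[:,2]>.02)&(abs(l[:,0])<.04)&(abs(l[:,1])<.08)
print(l[s].min(0),l[s].max(0))
for y0 in (-.044,0,.044):
  k=s&(abs(l[:,1]-y0)<.006); print(y0,l[k][:,0].min(),l[k][:,0].max(),X[k][:,2].max())
E
```

```text
-0.09 [np.float64(0.003), np.float64(-0.003), None, None, None, None, None]
-0.08 [np.float64(0.002), None, None, None, None, None, None]
-0.07 [np.float64(0.002), None, None, None, None, None, None]
-0.06 [np.float64(0.003), np.float64(0.004), np.float64(-0.004), None, None, None, None]
-0.05 [np.float64(0.001), np.float64(0.001), np.float64(-0.0), np.float64(-0.001), None, None, None]
-0.04 [np.float64(0.005), np.float64(0.003), np.float64(0.004), np.float64(0.004), np.float64(0.001), np.float64(-0.002), np.float64(-0.089)]
-0.03 [np.float64(0.032), np.float64(0.0), np.float64(0.001), np.float64(0.001), np.float64(0.001), np.float64(0.0), np.float64(0.029)]
-0.02 [np.float64(0.046), np.float64(0.038), np.float64(0.039), np.float64(0.04), np.float64(0.036), np.float64(0.038), np.float64(0.046)]
-0.01 [np.float64(0.054), np.float64(0.049), np.float64(0.049), np.float64(0.045), np.float64(0.046), np.float64(0.049), np.float64(0.057)]
-0.0 [np.float64(0.054), np.float64(0.05), np.float64(0.05), np.float64(0.048), np.float64(0.049), np.float64(0.05), np.float64(0.052)]
0.01 [np.float64(
[... 773 characters left out ...]
p.float64(0.002), np.float64(0.004)]
0.07 [np.float64(0.006), np.float64(0.005), np.float64(0.005), np.float64(0.006), np.float64(0.004), np.float64(0.001), np.float64(0.002)]
0.08 [np.float64(0.004), np.float64(0.004), np.float64(0.006), np.float64(0.007), np.float64(0.009), np.float64(0.007), np.float64(0.001)]
0.09 [np.float64(-0.0), np.float64(-0.0), np.float64(-0.0), np.float64(0.004), np.float64(0.007), np.float64(0.007), np.float64(0.008)]
[-0.0279785  -0.05327867] [0.03164389 0.05306912]
-0.044 -0.02797850064120463 0.02982189113923467 0.05491214335546224
0 -0.019457328865983187 0.0215630293584489 0.04812884593199107
0.044 -0.027546471231576306 0.031643890137407385 0.05671444538754988
```

Call:
{"op": "drive_tool", "data": {"moves": [0,26,36,8,8,0,26,36,4,8,0,26,36,0,8,0,26,36,0,8,0,26,36,0,8], "squeeze": 60}}

```text
time: 3.05
tool_pos: [0.3724, -0.3951, 0.2436]
eef_rot: [180.0, 0.0, 63.0]
ft_force: [0.2, -0.9, -0.2]
grip_width: 0.0851
```

Call:
{"op": "drive_tool", "data": {"moves": [0,18,45,0,5,0,18,45,0,5,0,18,45,0,5,0,18,45,0,5,0,18,45,0,5]}}

```text
time: 3.55
tool_pos: [0.4621, -0.1698, 0.2436]
eef_rot: [180.0, 0.0, 87.9]
ft_force: [0.7, -0.0, 0.2]
grip_width: 0.0854
```

Call:
{"op": "drive_tool", "data": {"moves": [0,15,46,0,5,0,15,46,0,5,0,13,46,0,5,0,13,46,0,4,0,13,46,0,3]}}

```text
time: 4.05
tool_pos: [0.531, 0.0603, 0.2435]
eef_rot: [180.0, 0.0, 109.9]
ft_force: [1.4, -0.3, 0.6]
grip_width: 0.0852
```

Call:
{"op": "drive_tool", "data": {"moves": [0,7,45,0,0,0,7,45,0,0,0,7,45,0,0,0,7,45,0,0,0,0,35,0,0]}}

```text
time: 4.55
tool_pos: [0.5589, 0.2769, 0.2434]
eef_rot: [179.9, -0.1, 109.8]
ft_force: [-0.0, 0.6, 0.9]
grip_width: 0.0856
```

Call:
{"op": "drive_tool", "data": {"moves": [0,0,41,-25,0,0,0,41,-25,0,0,0,0,-48,0,0,0,0,-45,0,0,0,0,-35,0]}}

```text
time: 5.05
tool_pos: [0.5577, 0.3549, 0.0624]
eef_rot: [-179.9, 0.1, 109.8]
ft_force: [0.5, -0.7, -0.7]
grip_width: 0.0857
```

```bash
python3 - <<'E'
from h import *
p=snap('top')
a=p['pixels'][130:230,170:280];cv2.imwrite('pics/g1.png',cv2.resize(a,None,fx=5,fy=5,interpolation=cv2.INTER_CUBIC))
q=snap('side')
a=q['pixels'][190:310,220:340];cv2.imwrite('pics/g1s.png',cv2.resize(a,None,fx=4,fy=4,interpolation=cv2.INTER_CUBIC))
print(arm.get_state()['tool_pos'])
E
```

```text
[0.55546148 0.35252984 0.06002532]
```

View pics/g1s.png

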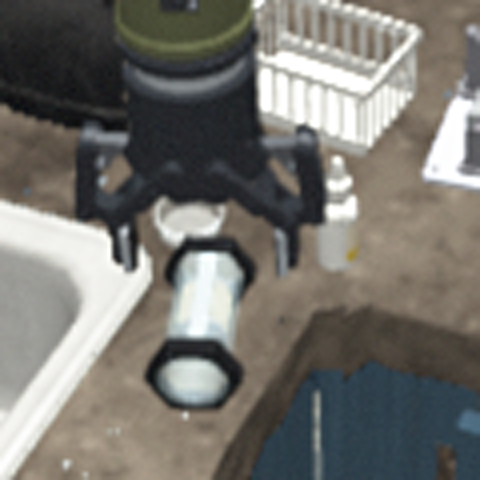

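Call:
{"op": "drive_tool", "data": {"moves": [0,0,2,-30,0,0,0,1,-22,0,0,0,0,0,0,120,0,0,0,0,150,0,0,0,0]}}

```text
time: 5.65
tool_pos: [0.56, 0.3596, 0.0158]
eef_rot: [179.8, -0.1, 109.7]
ft_force: [-0.4, 0.6, 0.5]
grip_width: 0.0591
```

Call:
{"op": "drive_tool", "data": {"moves": [180,0,0,0,0,180,0,0,0,0,180,0,0,0,0]}}

```text
time: 5.95
tool_pos: [0.5595, 0.3592, 0.0155]
eef_rot: [179.8, -0.0, 109.7]
ft_force: [-1.0, -1.2, 6.8]
grip_width: 0.0415
```

Call:
{"op": "drive_tool", "data": {"moves": [180,0,0,20,0,180,0,0,30,0,180,0,0,40,0,180,0,0,40,0,180,0,0,30,0]}}

```text
time: 6.45
tool_pos: [0.559, 0.359, 0.1766]
eef_rot: [179.8, -0.1, 109.7]
ft_force: [0.2, 0.4, -2.9]
grip_width: 0.0415
```

```bash
python3 - <<'E'
from h import *
q=snap('side')
a=q['pixels'][150:310,200:360];cv2.imwrite('pics/g2s.png',cv2.resize(a,None,fx=4,fy=4,interpolation=cv2.INTER_CUBIC))
s=arm.get_state();print(s['tool_pos'],s['grip_width'],s['ft_force'])
E
```

```text
[0.56103939 0.36097034 0.18157571] 0.04203664514027481 [0.80260215 0.12878516 0.73408707]
```

View pics/g2s.png

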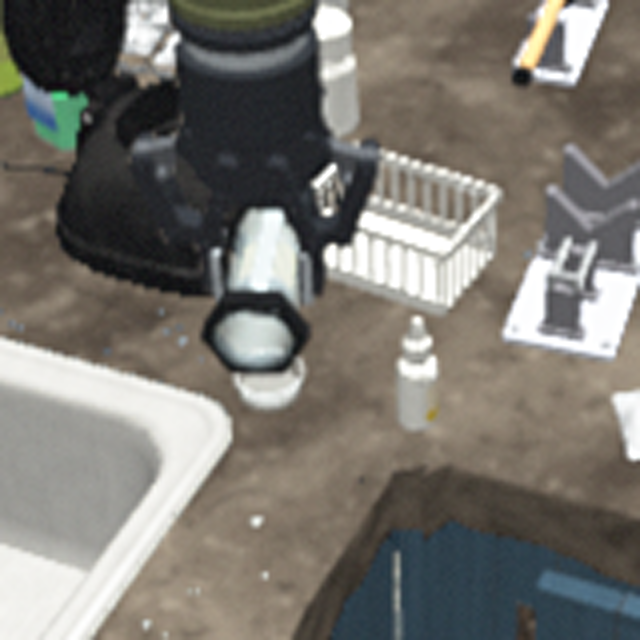

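Call:
{"op": "drive_tool", "data": {"moves": [180,-11,-37,0,-2,180,-11,-37,0,-2,180,-11,-37,0,-2,180,-11,-37,0,-2,180,-11,-37,0,-2]}}

```text
time: 7.0
tool_pos: [0.5029, 0.1718, 0.1737]
eef_rot: [180.0, 0.0, 99.7]
ft_force: [-0.4, 0.1, -2.9]
grip_width: 0.0415
```

Call:
{"op": "drive_tool", "data": {"moves": [180,-11,-37,0,-2,180,-11,-37,0,-2,180,-11,-37,0,0,180,-10,-34,0,0,180,0,0,0,0]}}

```text
time: 7.5
tool_pos: [0.4577, 0.0218, 0.1731]
eef_rot: [-179.7, 0.3, 95.3]
ft_force: [-0.2, 0.9, -2.0]
grip_width: 0.0414
```

```bash
python3 - <<'E'
from h import *
for _ in range(3):
  q=snap('side','g3'); s=arm.get_state();print(s['tool_pos'],s['eef_rot'],s['grip_width'],s['ft_force'])
a=q['pixels'][80:260,260:440];cv2.imwrite('pics/g3s.png',cv2.resize(a,None,fx=3.5,fy=3.5,interpolation=cv2.INTER_CUBIC))
E
```

```text
[0.45943447 0.02529629 0.1734893 ] [-1.79921161e+02  1.25567145e-01  9.54453971e+01] 0.041465675631663486 [ 0.94716252  0.79803866 -3.11795051]
[0.46061304 0.02769482 0.17372817] [1.79950692e+02 8.97839419e-03 9.56117445e+01] 0.04152398812902692 [-0.08421173  0.14337728 -1.89679357]
[0.4611534  0.02905489 0.17379488] [ 1.79900320e+02 -4.38285716e-02  9.57299083e+01] 0.041653007402042815 [ 0.95711509  0.45477396 -2.66160709]
```

View pics/g3s.png

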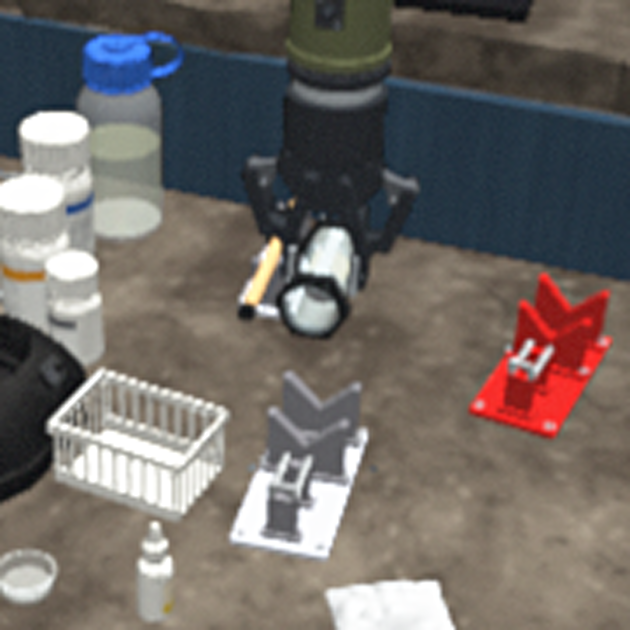

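Call:
{"op": "drive_tool", "data": {"moves": [180,0,0,-35,0,180,0,0,-35,0,180,0,0,-20,0,180,0,0,0,0]}}

```text
time: 8.05
tool_pos: [0.4598, 0.0303, 0.0814]
eef_rot: [-179.8, -0.0, 95.9]
ft_force: [0.1, 0.4, -2.6]
grip_width: 0.0416
```

```bash
python3 - <<'E'
from h import *
q=snap('side','g4'); s=arm.get_state();print(s['tool_pos'],s['eef_rot'],s['grip_width'],s['ft_force'])
a=q['pixels'][140:260,280:400];cv2.imwrite('pics/g4s.png',cv2.resize(a,None,fx=5,fy=5,interpolation=cv2.INTER_CUBIC))
C=cloud(q,np.ones((400,640),bool)); a=np.radians(5.8)
l=C-[.4614,.0296,0]; l[:,:2]=l[:,:2]@np.array([[np.cos(a),-np.sin(a)],[np.sin(a),np.cos(a)]])
k=(abs(l[:,0])<.035)&(l[:,2]>.075)&(l[:,2]<.13)&(l[:,1]>.03)&(l[:,1]<.07)
m=l[k]; print(len(m),m.min(0),m.max(0)); print(np.histogram(m[:,1]*1000,np.arange(30,70,3)))
E
```

```text
[0.46050725 0.0301467  0.08272985] [-1.79929787e+02 -2.49352194e-02  9.58999478e+01] 0.04206554533169507 [-0.03183608  0.8081307  -1.49233386]
217 [-0.03235232  0.03030413  0.07501674] [0.02777311 0.05366086 0.12133861]
(array([ 5, 10, 16, 23, 21, 51, 67, 24,  0,  0,  0,  0,  0]), array([30, 33, 36, 39, 42, 45, 48, 51, 54, 57, 60, 63, 66, 69]))
```

View pics/g4s.png

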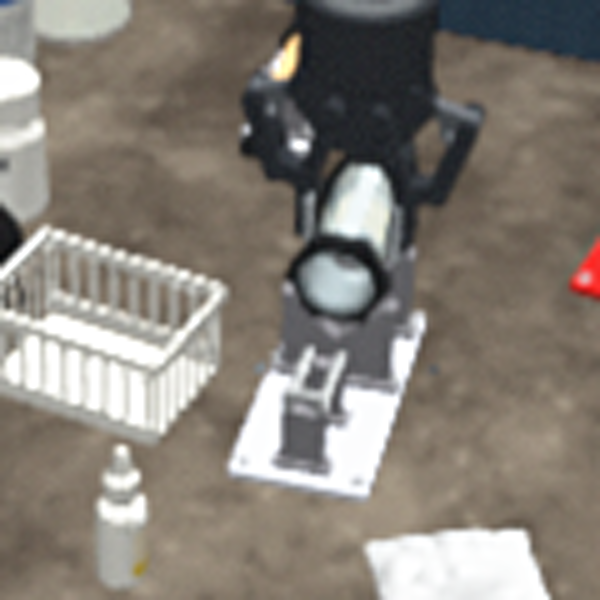

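Call:
{"op": "drive_tool", "data": {"moves": [180,1,0,-8,0,180,0,0,-8,0,180,0,0,-4,0,180,0,0,0,0]}}

```text
time: 8.5
tool_pos: [0.4615, 0.0285, 0.0631]
eef_rot: [-180.0, 0.0, 95.7]
ft_force: [0.9, -0.5, -3.0]
grip_width: 0.0416
```

Call:
{"op": "drive_tool", "data": {"moves": [180,0,0,-3,0,180,0,0,-2,0,180,0,0,0,0]}}

```text
time: 8.8
tool_pos: [0.4615, 0.0285, 0.0592]
eef_rot: [179.9, 0.0, 95.7]
ft_force: [-2.3, 0.5, 8.3]
grip_width: 0.0417
```

Call:
{"op": "drive_tool", "data": {"moves": [150,0,0,0,0,100,0,0,0,0,60,0,0,0,0,60,0,0,0,0]}}

```text
time: 9.2
tool_pos: [0.4618, 0.0286, 0.0584]
eef_rot: [180.0, -0.0, 95.7]
ft_force: [-0.6, -1.0, 0.4]
grip_width: 0.0654
```

```bash
python3 - <<'E'
from h import *
q=snap('side','g5'); s=arm.get_state();print(s['tool_pos'],s['eef_rot'],s['grip_width'],s['ft_force'])
a=q['pixels'][140:260,280:400];cv2.imwrite('pics/g5s.png',cv2.resize(a,None,fx=5,fy=5,interpolation=cv2.INTER_CUBIC))
C=cloud(q,np.ones((400,640),bool)); a=np.radians(5.8)
l=C-[.4614,.0296,0]; l[:,:2]=l[:,:2]@np.array([[np.cos(a),-np.sin(a)],[np.sin(a),np.cos(a)]])
k=(abs(l[:,0])<.035)&(l[:,2]>.073)&(l[:,2]<.13)&(l[:,1]>.03)&(l[:,1]<.07)
m=l[k]; print(len(m),m.min(0),m.max(0)); print(np.histogram(m[:,1]*1000,np.arange(30,70,3)))
E
```

```text
[0.4617506  0.02856934 0.05829163] [ 1.79980217e+02 -5.76872739e-03  9.57306339e+01] 0.06489337056761564 [-0.79406898  0.48288425  0.19776693]
115 [-0.03009076  0.03144651  0.07383377] [0.02756838 0.05255457 0.100147  ]
(array([ 2,  3, 14, 11, 30, 33, 21,  1,  0,  0,  0,  0,  0]), array([30, 33, 36, 39, 42, 45, 48, 51, 54, 57, 60, 63, 66, 69]))
```

View pics/g5s.png

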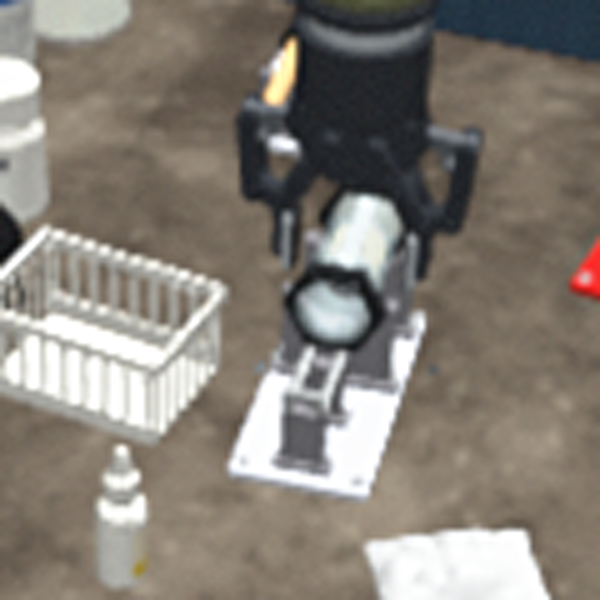

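Call:
{"op": "drive_tool", "data": {"moves": [60,0,0,30,0,60,0,0,40,0,60,0,0,40,0,60,0,-10,10,0,60,10,-30,0,0]}}

```text
time: 9.75
tool_pos: [0.4724, -0.0087, 0.1807]
eef_rot: [179.7, -0.1, 96.1]
ft_force: [0.5, 0.4, -0.6]
grip_width: 0.0654
```

Call:
{"op": "drive_tool", "data": {"moves": [40,18,-40,0,0,40,20,-40,0,0,40,20,-40,0,0,40,20,-40,0,1,40,20,-40,0,0]}}

```text
time: 10.25
tool_pos: [0.5697, -0.2135, 0.1781]
eef_rot: [-180.0, -0.0, 96.7]
ft_force: [2.1, -0.1, 0.4]
grip_width: 0.0722
```

Call:
{"op": "drive_tool", "data": {"moves": [40,15,-35,0,0,40,0,0,0,0,40,0,0,0,0]}}

```text
time: 10.55
tool_pos: [0.584, -0.2471, 0.1775]
eef_rot: [-179.9, -0.0, 96.6]
ft_force: [-0.2, 0.5, 0.0]
grip_width: 0.0722
```

```bash
python3 - <<'E'
from h import *
p=snap('top','t5');q=snap('side','g6'); s=arm.get_state();print(s['tool_pos'],s['eef_rot'],s['grip_width'],s['ft_force'])
a=np.hstack([cv2.resize(p['pixels'][140:240,270:470],(600,300),interpolation=cv2.INTER_CUBIC)]);b=cv2.resize(q['pixels'][120:220,280:480],(600,300),interpolation=cv2.INTER_CUBIC)
cv2.imwrite('pics/v6.png',np.vstack([a,b]))
# rod profile along its axis in side cloud by y, colour
C=cloud(p,np.ones((400,640),bool)); a=np.radians(5.8)
l=C-[.4614,.0296,0]; l[:,:2]=l[:,:2]@np.array([[np.cos(a),-np.sin(a)],[np.sin(a),np.cos(a)]])
k=(abs(l[:,0])<.035)&(l[:,2]>.073)&(l[:,2]<.13)&(abs(l[:,1])<.07)
m=l[k]; print('tube',len(m),m.min(0),m.max(0))
for y in (-.044,0,.044):
  n=m[abs(m[:,1]-y)<.006]; print(y,(n[:,0].min()+n[:,0].max())/2,n[:,2].max())
E
```

```text
[ 0.58412731 -0.24463363  0.17814066] [-1.79963140e+02 -8.84546293e-02  9.68556908e+01] 0.07213260743541197 [ 0.52783687 -0.12301765  0.65512934]
tube 586 [-0.02762929 -0.05483774  0.07308382] [0.0280338  0.04912829 0.0984614 ]
-0.044 -0.00021995115574233344 0.09705744493163082
0 -0.0009182296717561052 0.09263103167459108
0.044 0.0010410620023566953 0.09754299226249641
```

View pics/v6.png

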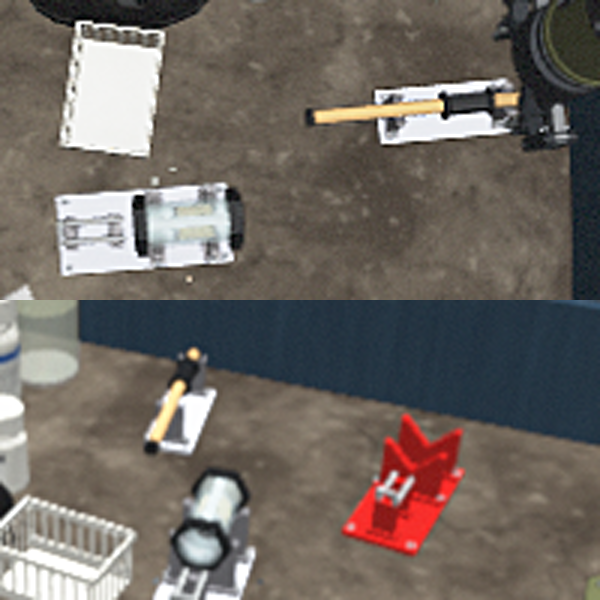

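```bash
python3 - <<'E'
from h import *
p=snap('top')
hsv=cv2.cvtColor(p['pixels'],cv2.COLOR_BGR2HSV)
v,u=np.mgrid[:400,:640]
X=world(p,np.stack([u.ravel(),v.ravel()],1))
d=X[:,:2]-[.5846,-.2495]; a=np.radians(6.8); l=d@np.array([[np.cos(a),-np.sin(a)],[np.sin(a),np.cos(a)]])
k=(abs(l[:,0])<.02)&(l[:,1]>-.08)&(l[:,1]<.18)&(X[:,2]>.045)&(X[:,2]<.09)
dark=(hsv[...,2].ravel()<70)
for y in np.arange(-.07,.175,.005):
    n=k&(abs(l[:,1]-y)<.0025)
    if n.any(): print(round(y,3),n.sum(),'dark',round(dark[n].mean(),2),'x',l[n][:,0].min().round(3),l[n][:,0].max().round(3),'z',X[n][:,2].max().round(3))
E
```

```text
-0.045 3 dark 0.0 x -0.01 0.011 z 0.053
-0.04 19 dark 0.0 x -0.015 0.017 z 0.063
-0.035 18 dark 0.06 x -0.016 0.016 z 0.06
-0.03 13 dark 0.23 x -0.014 0.006 z 0.064
-0.025 8 dark 0.0 x -0.005 0.006 z 0.062
-0.02 14 dark 0.79 x -0.013 0.013 z 0.068
-0.015 13 dark 0.92 x -0.011 0.01 z 0.066
-0.01 14 dark 0.5 x -0.009 0.01 z 0.067
-0.005 10 dark 0.6 x -0.009 0.008 z 0.068
0.0 12 dark 0.67 x -0.009 0.008 z 0.067
0.005 10 dark 0.6 x -0.008 0.008 z 0.068
0.01 12 dark 0.58 x -0.009 0.009 z 0.07
0.015 13 dark 0.62 x -0.009 0.009 z 0.068
0.02 13 dark 0.62 x -0.008 0.01 z 0.067
0.025 14 dark 0.71 x -0.013 0.014 z 0.069
0.03 19 dark 0.63 x -0.013 0.012 z 0.067
0.035 10 dark 0.0 x -0.006 0.006 z 0.063
0.04 9 dark 0.0 x -0.006 0.006 z 0.061
0.045 7 dark 0.0 x -0.005 0.007 z 0.061
0.05 8 dark 0.0 x -0.005 0.008 z 0.061
0.055 8 dark 0.0 x -0.004 0.005 z 0.06
0.06 6 dark 0.0 x -0.006 0.005 z 0.064
0.065 9 dark 0.0 x -0.006 0.006 z 0.066
0.07 19 dark 0.0 x -0.015 0.015 z 0.064
0.075 19 dark 0.16 x -0.014 0.016 z 0.061
0.08 9 dark 0.0 x -0.005 0.007 z 0.063
0.085 8 dark 0.0 x -0.005 0.005 z 0.06
0.09 6 dark 0.0 x -0.006 0.005 z 0.066
0.095 9 dark 0.0 x -0.006 0.006 z 0.061
0.1 9 dark 0.0 x -0.006 0.006 z 0.062
0.105 8 dark 0.0 x -0.005 0.007 z 0.061
0.11 8 dark 0.0 x -0.005 0.007 z 0.063
0.115 9 dark 0.0 x -0.005 0.008 z 0.064
0.12 8 dark 0.0 x -0.004 0.005 z 0.062
0.125 7 dark 0.0 x -0.006 0.006 z 0.062
0.13 8 dark 0.0 x -0.006 0.006 z 0.062
0.135 10 dark 0.0 x -0.005 0.006 z 0.063
0.14 8 dark 0.0 x -0.004 0.007 z 0.062
0.145 8 dark 0.0 x -0.004 0.008 z 0.062
0.15 8 dark 0.0 x -0.004 0.005 z 0.063
0.155 6 dark 0.0 x -0.004 0.005 z 0.062
0.16 10 dark 1.0 x -0.006 0.009 z 0.068
0.165 11 dark 0.45 x -0.005 0.01 z 0.065
```

Call:
{"op": "drive_tool", "data": {"moves": [40,0,0,-40,0,40,0,0,-40,0,40,0,0,-35,0,40,0,0,-25,0,100,0,0,0,0], "squeeze": 80}}

```text
time: 11.2
tool_pos: [0.5816, -0.2442, 0.0351]
eef_rot: [-179.6, -0.2, 96.9]
ft_force: [-0.2, -0.3, 0.1]
grip_width: 0.059
```

Call:
{"op": "drive_tool", "data": {"moves": [200,0,0,0,0,230,0,0,0,0,230,0,0,0,0,230,0,0,0,0,230,0,0,0,0]}}

```text
time: 11.7
tool_pos: [0.5844, -0.2467, 0.0405]
eef_rot: [180.0, 0.1, 96.7]
ft_force: [-3.8, 0.7, 6.9]
grip_width: 0.0167
```

Call:
{"op": "drive_tool", "data": {"moves": [230,0,0,10,0,230,0,0,20,0,230,-20,3,20,-1,230,-38,7,10,0,230,-38,7,0,0]}}

```text
time: 12.2
tool_pos: [0.4898, -0.2296, 0.1011]
eef_rot: [179.7, 0.1, 95.7]
ft_force: [0.6, -0.0, -1.4]
grip_width: 0.0166
```

Call:
{"op": "drive_tool", "data": {"moves": [230,0,0,0,0,230,0,0,0,0,230,0,0,0,0]}}

```text
time: 12.5
tool_pos: [0.4908, -0.2297, 0.0993]
eef_rot: [179.8, 0.1, 95.7]
ft_force: [0.4, 0.0, -1.9]
grip_width: 0.0166
```

```bash
cat > rod.py <<'E'
from h import *
import sys
def meas(tag,both=True):
  for c in ([snap('top'),snap('side')] if both else [snap('side')]):
    hsv=cv2.cvtColor(c['pixels'],cv2.COLOR_BGR2HSV)
    v,u=np.mgrid[:400,:640]
    X=world(c,np.stack([u.ravel(),v.ravel()],1))
    l=X-[.4614,.0296,0]; a=np.radians(5.8); l[:,:2]=l[:,:2]@np.array([[np.cos(a),-np.sin(a)],[np.sin(a),np.cos(a)]])
    wood=((hsv[...,1]>90)&(hsv[...,2]>110)&(hsv[...,0]<30)).ravel()
    k=wood&(abs(l[:,0])<.03)&(l[:,1]>-.35)&(l[:,1]<.05)&(l[:,2]>.05)&(l[:,2]<.2)
    m=l[k]
    if len(m)>20:
      ext=np.percentile(m[:,1],[1,99]); 
      # central line in x per y bin and top z per bin
      ys=np.arange(ext[0],ext[1],.01); r=[]
      for y in ys:
        n=m[abs(m[:,1]-y-.005)<.005]
        if len(n)>=5: r.append((y+.005,(n[:,0].min()+n[:,0].max())/2,np.median(n[:,2]),n[:,0].max()-n[:,0].min()))
      r=np.array(r); fx=np.polyfit(r[:,0],r[:,1],1); fz=np.polyfit(r[:,0],r[:,2],1)
      print('n',len(m),'y',ext.round(4),'x slope deg',np.degrees(np.arctan(fx[0])).round(2),'x at end',np.polyval(fx,ext[1]).round(4),'z slope',np.degrees(np.arctan(fz[0])).round(2),'ztop at end',np.polyval(fz,ext[1]).round(4),'width',np.median(r[:,3]).round(4))
    k=(abs(l[:,0])<.03)&(abs(l[:,1])<.07)&(l[:,2]>.073)&(l[:,2]<.11)
    if k.any(): print('tube y',np.percentile(l[k][:,1],[1,99]).round(4))
  s=arm.get_state();print(s['tool_pos'],s['eef_rot'],s['grip_width'],s['ft_force'])
  cv2.imwrite(f'pics/{tag}.png',cv2.resize(c['pixels'][100:280,260:460],None,fx=3,fy=3,interpolation=cv2.INTER_CUBIC))
meas(sys.argv[1],len(sys.argv)<3)
E
python3 rod.py r1
```

```text
n 192 y [-0.2347 -0.1089] x slope deg 0.32 x at end 0.0038 z slope 0.29 ztop at end 0.1177 width 0.0117
tube y [-0.0534  0.0483]
n 62 y [-0.3073 -0.1022] x slope deg -2.37 x at end -0.001 z slope 1.8 ztop at end 0.1224 width 0.0142
tube y [-0.0509  0.0502]
[ 0.4904466 -0.2295925  0.0987247] [1.79846583e+02 2.66471240e-02 9.57310782e+01] 0.01681725014634943 [-0.16802262  0.09490755 -1.45319929]
```

View pics/r1.png

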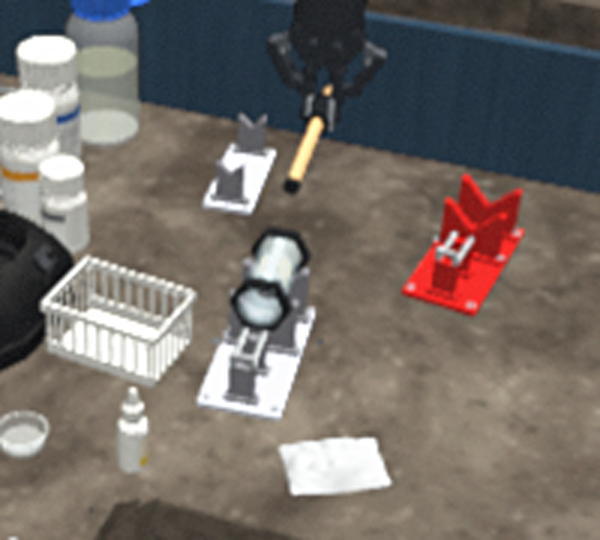

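Call:
{"op": "drive_tool", "data": {"moves": [230,-3,0,-20,0,230,0,0,-15,0,230,0,0,-8,0,230,0,0,0,0,230,0,0,0,0]}}

```text
time: 13.1
tool_pos: [0.4863, -0.2294, 0.0555]
eef_rot: [179.9, 0.0, 95.7]
ft_force: [-0.1, -1.0, -1.3]
grip_width: 0.0167
```

```bash
python3 rod.py r2
```

```text
n 183 y [-0.2343 -0.1069] x slope deg 0.3 x at end -0.0008 z slope -0.27 ztop at end 0.0735 width 0.012
tube y [-0.0538  0.0483]
n 60 y [-0.3084 -0.1027] x slope deg -3.83 x at end -0.0095 z slope 1.48 ztop at end 0.0788 width 0.0137
tube y [-0.0518  0.0498]
[ 0.48632713 -0.22953062  0.05593145] [1.79916056e+02 2.25716915e-02 9.57373313e+01] 0.016435885193179265 [ 0.10919098  0.4094285  -1.37516816]
```

Call:
{"op": "drive_tool", "data": {"moves": [230,-2,20,0,0,230,-2,20,0,0,230,-2,15,0,0,230,-1,10,0,0,230,0,0,0,0]}}

```text
time: 13.7
tool_pos: [0.4791, -0.1628, 0.0558]
eef_rot: [179.9, -0.0, 95.9]
ft_force: [0.3, -0.6, -1.0]
grip_width: 0.0166
```

```bash
python3 rod.py r3
```

```text
n 154 y [-0.1667 -0.0537] x slope deg -0.27 x at end -0.0021 z slope 3.23 ztop at end 0.0781 width 0.0118
tube y [-0.0641  0.0483]
n 47 y [-0.239  -0.0484] x slope deg 0.04 x at end -0.0034 z slope -0.6 ztop at end 0.0759 width 0.0127
tube y [-0.0526  0.0496]
[ 0.47886645 -0.16524275  0.05555834] [1.79976219e+02 5.84487702e-02 9.57160519e+01] 0.016827439757314225 [ 0.28686173 -0.79292664 -1.22149367]
```

View pics/r3.png

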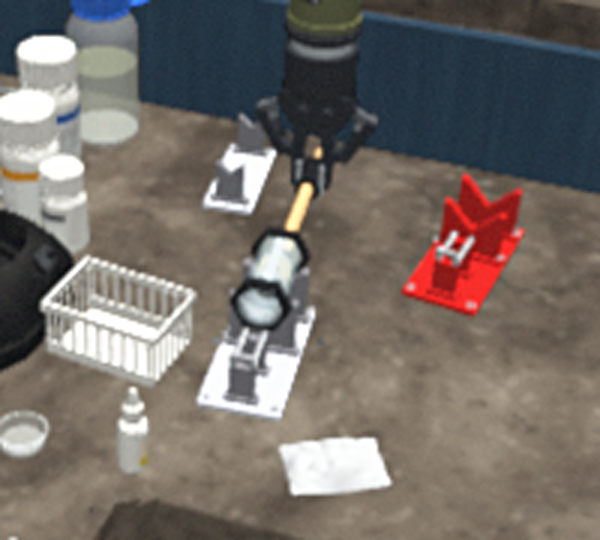

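Call:
{"op": "drive_tool", "data": {"moves": [230,1,10,0,0,230,0,10,0,0,230,-1,10,0,0,230,-1,10,0,0,230,-1,10,0,0]}}

```text
time: 14.3
tool_pos: [0.4764, -0.119, 0.0555]
eef_rot: [-179.9, 0.4, 95.5]
ft_force: [-0.0, -11.1, 0.1]
grip_width: 0.0166
```

```bash
python3 rod.py r4
```

```text
n 113 y [-0.1233 -0.0453] x slope deg 0.09 x at end 0.0005 z slope -0.55 ztop at end 0.0735 width 0.0119
tube y [-0.0639  0.0568]
n 38 y [-0.1991 -0.0365] x slope deg -2.05 x at end -0.0034 z slope -1.1 ztop at end 0.0759 width 0.0116
tube y [-0.0437  0.0599]
[ 0.47650779 -0.11638653  0.05551051] [-179.94527268    0.2375461    95.64348511] 0.016760290998224403 [ 0.0465505  -4.86604169 -1.41199751]
```

View pics/r4.png

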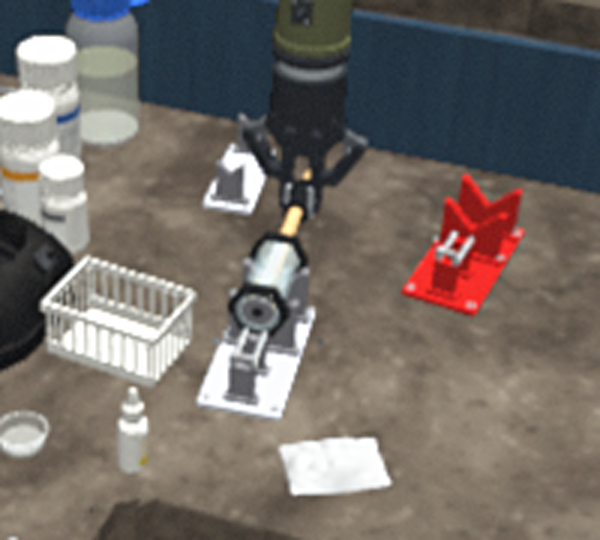

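Call:
{"op": "drive_tool", "data": {"moves": [230,-1,10,0,0,230,-1,10,0,0,230,-1,10,0,0,230,-1,10,0,0,230,-1,6,0,0]}}

```text
time: 14.9
tool_pos: [0.4719, -0.0666, 0.0554]
eef_rot: [179.9, -0.1, 95.8]
ft_force: [0.3, -0.8, -1.1]
grip_width: 0.0168
```

```bash
python3 rod.py r5
```

```text
n 37 y [-0.0704 -0.045 ] x slope deg 1.54 x at end 0.0005 z slope 34.75 ztop at end 0.0854 width 0.0116
tube y [-0.0617  0.0682]
tube y [-0.0693  0.0685]
[ 0.47166123 -0.0661894   0.05534758] [ 1.79971545e+02 -1.02561436e-01  9.59065793e+01] 0.016809919041802887 [-0.07817554 -0.34958502 -0.99993719]
```

View pics/r5.png

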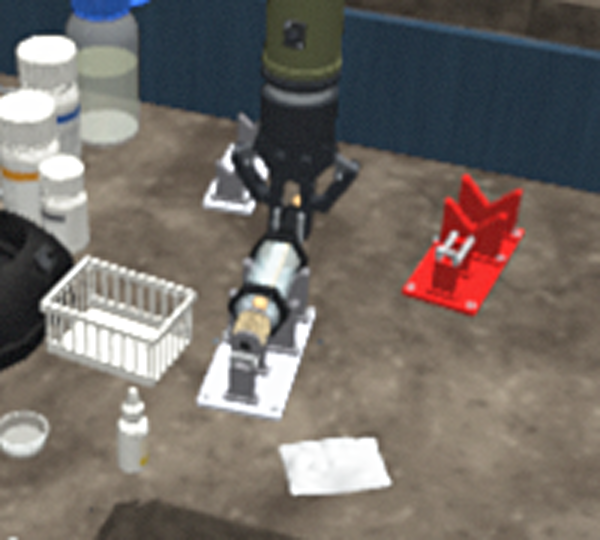

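```bash
cat > cart.py <<'E'
from h import *
import sys
for n in ('top','side'):
    c=snap(n); hsv=cv2.cvtColor(c['pixels'],cv2.COLOR_BGR2HSV)
    v,u=np.mgrid[:400,:640]
    X=world(c,np.stack([u.ravel(),v.ravel()],1))
    l=X-[.4614,.0296,0]; a=np.radians(5.8); l[:,:2]=l[:,:2]@np.array([[np.cos(a),-np.sin(a)],[np.sin(a),np.cos(a)]])
    k=(abs(l[:,0])<.03)&(l[:,1]>.045)&(l[:,1]<.125)&(l[:,2]>.06)&(l[:,2]<.11)
    for y in np.arange(.045,.125,.005):
        s=k&(abs(l[:,1]-y)<.0025)
        if s.any(): print(n,round(y,3),s.sum(),'x',l[s][:,0].min().round(3),l[s][:,0].max().round(3),'z',l[s][:,2].max().round(3))
    f=4; cv2.imwrite(f'pics/{sys.argv[1]}{n}.png',cv2.resize(c['pixels'][170:260,260:380] if n=='top' else c['pixels'][170:260,290:410],None,fx=5,fy=5,interpolation=cv2.INTER_CUBIC))
E
python3 cart.py c1
```

```text
top 0.045 19 x -0.028 0.029 z 0.099
top 0.05 38 x -0.028 0.029 z 0.098
top 0.055 34 x -0.028 0.03 z 0.097
top 0.06 12 x -0.007 0.007 z 0.089
top 0.065 14 x -0.015 0.013 z 0.083
top 0.07 20 x -0.015 0.013 z 0.081
top 0.075 19 x -0.014 0.014 z 0.084
top 0.08 18 x -0.014 0.014 z 0.081
top 0.085 21 x -0.014 0.015 z 0.083
top 0.09 20 x -0.014 0.015 z 0.086
top 0.095 17 x -0.013 0.012 z 0.082
top 0.1 17 x -0.015 0.013 z 0.086
top 0.105 9 x -0.009 0.013 z 0.083
top 0.115 4 x -0.011 -0.002 z 0.068
top 0.12 15 x -0.011 0.012 z 0.07
side 0.045 14 x -0.029 0.021 z 0.098
side 0.05 36 x -0.03 0.028 z 0.1
side 0.055 81 x -0.028 0.027 z 0.1
side 0.06 18 x -0.025 0.024 z 0.098
side 0.065 11 x -0.016 0.008 z 0.084
side 0.07 14 x -0.016 0.012 z 0.083
side 0.075 16 x -0.016 0.013 z 0.085
side 0.08 12 x -0.014 0.01 z 0.085
side 0.085 9 x -0.015 0.011 z 0.082
side 0.09 14 x -0.016 0.013 z 0.085
side 0.095 10 x -0.016 0.006 z 0.085
side 0.1 23 x -0.016 0.015 z 0.084
side 0.105 55 x -0.016 0.012 z 0.085
side 0.115 3 x -0.011 0.009 z 0.069
side 0.12 19 x -0.012 0.011 z 0.074
```

View pics/c1top.png

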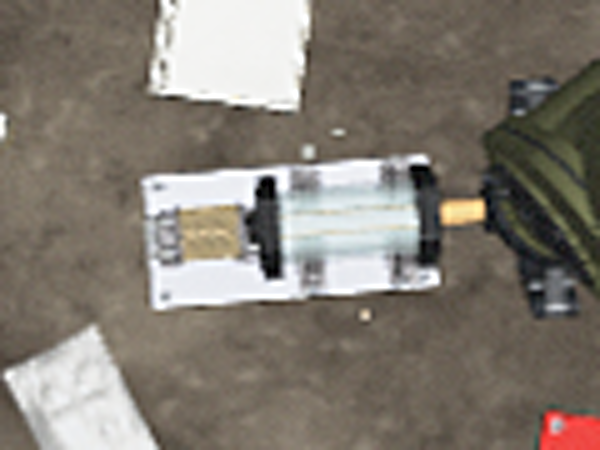

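Call:
{"op": "drive_tool", "data": {"moves": [230,2,-20,0,0,230,2,-20,0,0,230,2,-20,0,0,230,2,-20,0,0,230,2,-20,0,0]}}

```text
time: 15.6
tool_pos: [0.4814, -0.1697, 0.0552]
eef_rot: [-180.0, -0.0, 95.7]
ft_force: [0.3, 0.1, -0.6]
grip_width: 0.0168
```

Call:
{"op": "drive_tool", "data": {"moves": [230,2,-20,0,0,230,2,-20,0,0,230,2,-20,0,0,230,0,-5,20,0,230,0,0,20,0]}}

```text
time: 16.1
tool_pos: [0.4863, -0.2356, 0.0951]
eef_rot: [-179.9, 0.0, 95.5]
ft_force: [0.3, 0.4, -1.0]
grip_width: 0.0165
```

Call:
{"op": "drive_tool", "data": {"moves": [230,30,-5,5,1,230,35,-5,0,0,230,30,-3,0,0,230,0,0,0,0,230,0,0,0,0]}}

```text
time: 16.6
tool_pos: [0.582, -0.2466, 0.0997]
eef_rot: [-179.9, -0.0, 96.7]
ft_force: [-0.0, -0.3, -1.6]
grip_width: 0.0166
```

```bash
cat > rr.py <<'E'
from h import *
import sys
for n in ('top','side'):
    c=snap(n); hsv=cv2.cvtColor(c['pixels'],cv2.COLOR_BGR2HSV)
    v,u=np.mgrid[:400,:640]
    X=world(c,np.stack([u.ravel(),v.ravel()],1))
    l=X-[.5843,-.247,0]; a=np.radians(6.8); l[:,:2]=l[:,:2]@np.array([[np.cos(a),-np.sin(a)],[np.sin(a),np.cos(a)]])
    wood=((hsv[...,1]>90)&(hsv[...,2]>110)&(hsv[...,0]<30)).ravel()
    m=l[wood&(abs(l[:,0])<.03)&(l[:,1]>-.1)&(l[:,1]<.2)&(l[:,2]>.04)&(l[:,2]<.2)]
    if len(m)>10:
        f=np.polyfit(m[:,1],m[:,0],1);g=np.polyfit(m[:,1],m[:,2],1)
        print(n,len(m),'y',np.percentile(m[:,1],[1,99]).round(4),'xslope',np.degrees(f[0]).round(2),'x0,x.1',np.polyval(f,[0,.1]).round(4),'zslope',np.degrees(g[0]).round(2),np.polyval(g,[0,.1]).round(4))
s=arm.get_state();print(s['tool_pos'],s['eef_rot'],s['grip_width'],s['ft_force'])
cv2.imwrite(f'pics/{sys.argv[1]}.png',cv2.resize(c['pixels'][100:280,260:460],None,fx=3,fy=3,interpolation=cv2.INTER_CUBIC))
E
python3 rr.py q1
```

```text
top 177 y [0.0264 0.1523] xslope 0.09 x0,x.1 [-0.0021 -0.0019] zslope -0.05 [0.1182 0.1181]
side 57 y [-0.0471  0.1587] xslope -0.83 x0,x.1 [-0.004  -0.0055] zslope 1.43 [0.1174 0.1199]
[ 0.58075702 -0.24678787  0.09976763] [-1.79850339e+02 -1.51306265e-02  9.67152616e+01] 0.016206474152180364 [-0.61712998 -0.01701654 -1.5776392 ]
```

View pics/q1.png

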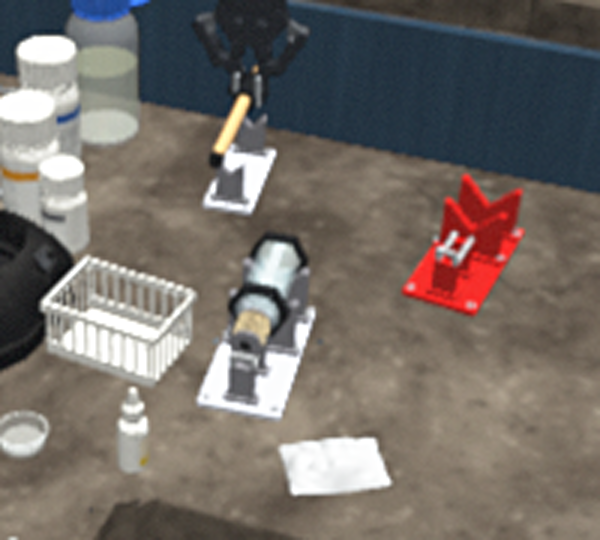

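Call:
{"op": "drive_tool", "data": {"moves": [230,3,0,-20,0,230,0,0,-20,0,230,0,0,-12,0,230,0,0,-4,0,230,0,0,0,0]}}

```text
time: 17.2
tool_pos: [0.5849, -0.2462, 0.0434]
eef_rot: [-179.9, -0.0, 96.7]
ft_force: [-0.5, 0.0, -1.6]
grip_width: 0.0167
```

Call:
{"op": "drive_tool", "data": {"moves": [230,0,0,-3,0,230,0,0,0,0]}}

```text
time: 17.4
tool_pos: [0.5859, -0.2466, 0.0421]
eef_rot: [180.0, 0.0, 96.7]
ft_force: [-0.6, 0.5, -0.8]
grip_width: 0.0164
```

Call:
{"op": "drive_tool", "data": {"moves": [230,0,0,-2,0,230,0,0,0,0,180,0,0,0,0,100,0,0,0,0,60,0,0,0,0]}}

```text
time: 17.9
tool_pos: [0.5859, -0.2465, 0.0395]
eef_rot: [180.0, 0.0, 96.7]
ft_force: [0.3, -0.8, 0.2]
grip_width: 0.0534
```

Call:
{"op": "drive_tool", "data": {"moves": [40,0,0,0,0,40,0,0,20,0,40,0,0,40,0,40,0,0,40,0,40,0,0,30,0]}}

```text
time: 18.4
tool_pos: [0.5864, -0.2464, 0.1716]
eef_rot: [179.9, 0.0, 96.7]
ft_force: [1.9, 0.7, 0.2]
grip_width: 0.0719
```

```bash
python3 rr.py q2; python3 cart.py c2 | grep top
```

```text
top 178 y [-0.0414  0.1519] xslope 0.18 x0,x.1 [0.0001 0.0004] zslope -0.07 [0.0586 0.0584]
side 50 y [-0.0556  0.1575] xslope -0.79 x0,x.1 [-0.0025 -0.0039] zslope 0.35 [0.06   0.0606]
[ 0.58884722 -0.24675564  0.17401533] [1.79506857e+02 1.71607610e-01 9.67127064e+01] 0.07186692038895957 [ 0.4107737  -0.26427763  0.21461463]
top 0.045 18 x -0.028 0.029 z 0.099
top 0.05 39 x -0.028 0.029 z 0.097
top 0.055 35 x -0.028 0.029 z 0.1
top 0.06 1 x 0.006 0.006 z 0.091
top 0.065 14 x -0.015 0.013 z 0.084
top 0.07 20 x -0.015 0.013 z 0.08
top 0.075 19 x -0.014 0.014 z 0.082
top 0.08 19 x -0.014 0.014 z 0.082
top 0.085 20 x -0.014 0.015 z 0.083
top 0.09 20 x -0.013 0.016 z 0.082
top 0.095 17 x -0.013 0.013 z 0.08
top 0.1 18 x -0.015 0.013 z 0.086
top 0.105 9 x -0.01 0.013 z 0.081
top 0.115 4 x -0.008 0.009 z 0.066
top 0.12 15 x -0.011 0.012 z 0.071
```

View pics/q2.png

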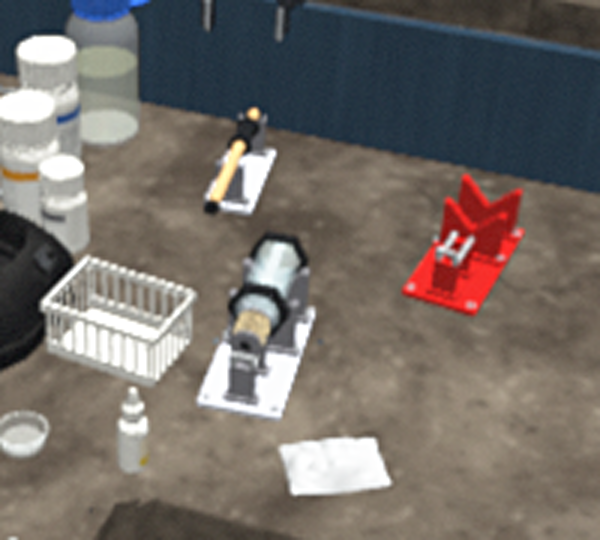

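Call:
{"op": "drive_tool", "data": {"moves": [100,-16,44,0,-1,100,-16,44,0,0,100,-16,44,0,0,100,-16,44,0,0,100,-16,44,0,0]}}

```text
time: 19.1
tool_pos: [0.5036, -0.0252, 0.1679]
eef_rot: [-179.8, -0.0, 95.7]
ft_force: [0.7, 0.7, 0.3]
grip_width: 0.0521
```

Call:
{"op": "drive_tool", "data": {"moves": [100,-16,44,0,0,100,-16,44,0,0,100,-16,40,0,0,100,-6,14,0,0,100,0,0,0,0]}}

```text
time: 19.6
tool_pos: [0.4496, 0.1182, 0.1684]
eef_rot: [-179.8, -0.1, 96.1]
ft_force: [-0.4, -0.8, -0.2]
grip_width: 0.0522
```

Call:
{"op": "drive_tool", "data": {"moves": [100,0,0,-30,0,100,0,0,-10,0,100,0,0,0,0]}}

```text
time: 19.9
tool_pos: [0.4505, 0.1136, 0.1276]
eef_rot: [-179.7, 0.1, 95.6]
ft_force: [0.4, -0.5, -0.2]
grip_width: 0.0519
```

Call:
{"op": "drive_tool", "data": {"moves": [100,2,1,-25,0,100,0,0,-25,0,100,0,0,-14,0,100,0,0,0,0]}}

```text
time: 20.3
tool_pos: [0.4532, 0.1155, 0.0643]
eef_rot: [-179.9, 0.1, 95.7]
ft_force: [-0.7, -0.3, 0.4]
grip_width: 0.052
```

```bash
python3 rr.py q3; python3 - <<'E'
from h import *
c=snap('side'); cv2.imwrite('pics/q3.png',cv2.resize(c['pixels'][130:260,280:410],None,fx=4.5,fy=4.5,interpolation=cv2.INTER_CUBIC))
E
```

```text
top 178 y [-0.0511  0.152 ] xslope 0.33 x0,x.1 [-0.0001  0.0005] zslope -0.24 [0.0587 0.0583]
[0.45395918 0.11609667 0.06576129] [1.79981958e+02 1.86134593e-02 9.56862488e+01] 0.051855305909780325 [ 0.31118861  0.12924779 -0.21764506]
```

View pics/q3.png

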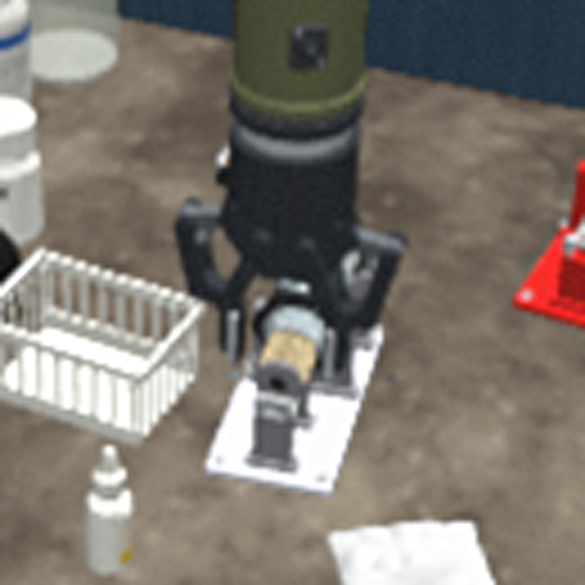

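Call:
{"op": "drive_tool", "data": {"moves": [100,0,0,-9,0,140,0,0,0,0,180,0,0,0,0,200,0,0,0,0,200,0,0,0,0], "squeeze": 35}}

```text
time: 20.95
tool_pos: [0.4527, 0.1162, 0.0565]
eef_rot: [-179.9, 0.0, 95.7]
ft_force: [-2.9, -0.0, 4.1]
grip_width: 0.0306
```

Call:
{"op": "drive_tool", "data": {"moves": [200,0,0,0,0,200,0,0,10,0,200,0,0,30,0,200,0,0,30,0,200,0,0,30,0]}}

```text
time: 21.45
tool_pos: [0.4541, 0.1167, 0.1574]
eef_rot: [180.0, -0.0, 95.7]
ft_force: [0.3, -0.7, -0.6]
grip_width: 0.0307
```

```bash
python3 - <<'E'
from h import *
c=snap('side'); cv2.imwrite('pics/q4.png',cv2.resize(c['pixels'][110:250,260:400],None,fx=4.2,fy=4.2,interpolation=cv2.INTER_CUBIC))
s=arm.get_state();print(s['tool_pos'],s['eef_rot'],s['grip_width'])
E
```

```text
[0.45628778 0.11760914 0.16119151] [ 1.79565488e+02 -1.16863060e-01  9.57117584e+01] 0.03105162899940442
```

View pics/q4.png

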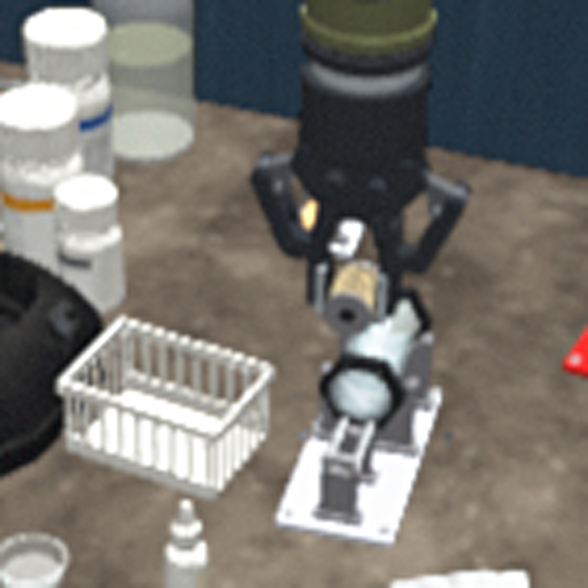

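Call:
{"op": "drive_tool", "data": {"moves": [200,30,-3,0,-3,200,35,-4,0,-3,200,35,-4,0,-3,200,30,-4,0,-3,200,7,0,0,0]}}

```text
time: 22.0
tool_pos: [0.5949, 0.1001, 0.1561]
eef_rot: [179.7, -0.0, 83.5]
ft_force: [-0.5, 0.2, -0.6]
grip_width: 0.0307
```

Call:
{"op": "drive_tool", "data": {"moves": [200,0,0,-20,0,200,0,0,-25,0,200,0,0,0,0]}}

```text
time: 22.3
tool_pos: [0.5879, 0.1008, 0.1084]
eef_rot: [-179.7, 0.2, 83.8]
ft_force: [-1.1, -0.0, -0.7]
grip_width: 0.0306
```

```bash
python3 - <<'E'
from h import *
c=snap('side'); cv2.imwrite('pics/q5.png',cv2.resize(c['pixels'][110:250,230:370],None,fx=4.2,fy=4.2,interpolation=cv2.INTER_CUBIC))
s=arm.get_state();print(s['tool_pos'],s['eef_rot'],s['grip_width'])
E
```

```text
[0.58901722 0.10127497 0.11003866] [-1.79807531e+02  8.24539223e-02  8.37908674e+01] 0.030578172146556303
```

View pics/q5.png

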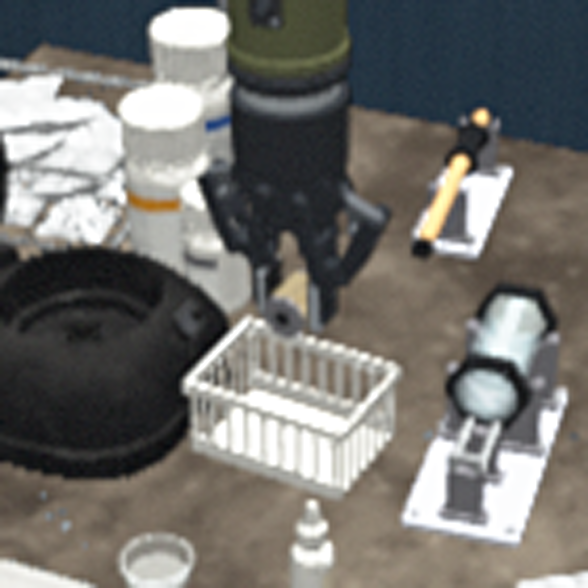

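Call:
{"op": "drive_tool", "data": {"moves": [200,1,0,-30,0,200,0,0,-30,0,200,0,0,-20,0,200,0,0,-8,0,200,0,0,0,0]}}

```text
time: 22.85
tool_pos: [0.5915, 0.1018, 0.0234]
eef_rot: [-180.0, -0.0, 83.8]
ft_force: [-0.0, -0.1, -0.2]
grip_width: 0.0306
```

```bash
python3 - <<'E'
from h import *
c=snap('side'); cv2.imwrite('pics/q6.png',cv2.resize(c['pixels'][110:250,230:370],None,fx=4.2,fy=4.2,interpolation=cv2.INTER_CUBIC))
s=arm.get_state();print(s['tool_pos'],s['eef_rot'],s['grip_width'],s['ft_force'])
E
```

```text
[0.59216805 0.10196735 0.02423133] [ 1.79930870e+02 -3.68885186e-02  8.37475444e+01] 0.03046467032149685 [ 0.06989654  0.14034401 -0.04455075]
```

View pics/q6.png

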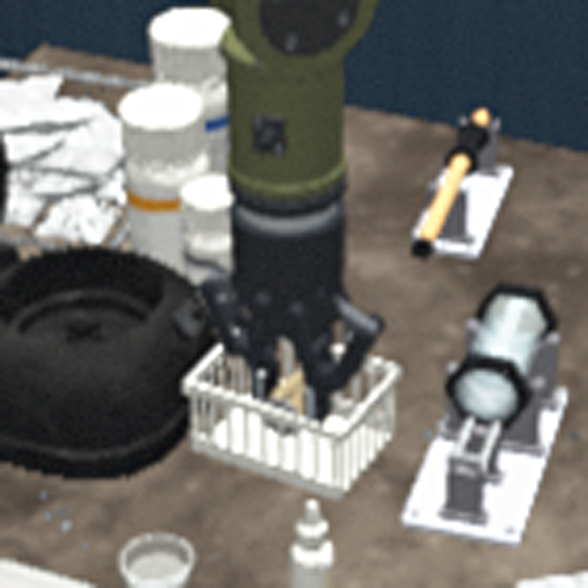

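Call:
{"op": "drive_tool", "data": {"moves": [200,0,0,-7,0,200,0,0,0,0,150,0,0,0,0,130,0,0,0,0,130,0,0,0,0]}}

```text
time: 23.4
tool_pos: [0.5918, 0.1016, 0.0167]
eef_rot: [180.0, -0.0, 83.7]
ft_force: [0.3, -0.2, -0.5]
grip_width: 0.042
```

Call:
{"op": "drive_tool", "data": {"moves": [130,0,0,15,0,130,0,0,30,0,130,0,0,40,0,130,0,0,40,0,130,0,0,40,0]}}

```text
time: 23.9
tool_pos: [0.5913, 0.1015, 0.1841]
eef_rot: [180.0, -0.0, 83.8]
ft_force: [1.5, -0.4, 0.3]
grip_width: 0.0416
```

Call:
{"op": "drive_tool", "data": {"moves": [130,-30,-30,20,0,130,-35,-35,0,0,130,-35,-35,0,0,130,-30,-30,0,0,130,0,0,0,0]}}

```text
time: 24.4
tool_pos: [0.4557, -0.0342, 0.2018]
eef_rot: [-179.7, 0.4, 83.4]
ft_force: [-0.2, 0.0, 0.1]
grip_width: 0.042
```

```bash
python3 rr.py q7; python3 - <<'E'
from h import *
c=snap('side'); p=snap('top')
cv2.imwrite('pics/q8.png',np.vstack([cv2.resize(c['pixels'][130:270,230:390],(640,560)[:2] if 0 else (400,350),interpolation=cv2.INTER_CUBIC)]))
cv2.imwrite('pics/q9.png',cv2.resize(p['pixels'][100:260,230:430],None,fx=3.5,fy=3.5,interpolation=cv2.INTER_CUBIC))
cv2.imwrite('pics/q8.png',cv2.resize(c['pixels'][110:270,230:430],None,fx=3.5,fy=3.5,interpolation=cv2.INTER_CUBIC))
for k in (c,p):
    for n in ('cartridge','tube','dropper','dish','jar','basket'): print(n,[(round(d['score'],2),np.round(d['centre'],3).tolist()) for d in arm.place_of(k['raw'],n)][:2])
C=cloud(p,np.ones((400,640),bool));a=np.radians(5.8)
l=C-[.4614,.0296,0]; l[:,:2]=l[:,:2]@np.array([[np.cos(a),-np.sin(a)],[np.sin(a),np.cos(a)]])
m=l[(abs(l[:,0])<.035)&(l[:,2]>.073)&(l[:,2]<.13)&(abs(l[:,1])<.07)]
print('tube',m.min(0),m.max(0))
for y in (-.044,0,.048):
  n=m[abs(m[:,1]-y)<.006]; print(y,(n[:,0].min()+n[:,0].max())/2,n[:,2].max())
E
```

```text
top 90 y [-0.0507  0.0865] xslope 0.64 x0,x.1 [0.0002 0.0013] zslope 0.08 [0.0585 0.0587]
side 48 y [-0.0535  0.1555] xslope -0.53 x0,x.1 [-0.0025 -0.0035] zslope 0.51 [0.0599 0.0608]
[ 0.46144862 -0.02922849  0.2023849 ] [1.79911717e+02 2.25750693e-02 8.36408952e+01] 0.041562154999849166 [ 0.80075802  0.23052775 -0.05210029]
cartridge [(0.57, [0.584, 0.1, 0.02])]
tube [(0.58, [0.456, 0.03, 0.071])]
dropper [(0.75, [0.513, 0.247, 0.003]), (0.57, [0.566, -0.091, 0.055])]
dish [(0.73, [0.614, 0.264, 0.005])]
jar [(0.61, [0.715, -0.045, -0.003])]
basket [(0.68, [0.592, 0.101, 0.0])]
cartridge [(0.68, [0.597, 0.101, 0.015])]
tube [(0.69, [0.461, 0.031, 0.074])]
dropper [(0.66, [0.517, 0.249, -0.0])]
dish [(0.48, [0.62, 0.262, -0.0])]
jar [(0.82, [0.719, -0.045, 0.001])]
basket [(0.68, [0.586, -0.248, 0.056]), (0.62, [0.592, 0.101, -0.001])]
tube [-0.0295066  -0.04461919  0.07301073] [0.02706633 0.05770922 0.09881184]
-0.044 -0.00122013419115162 0.09794288773583926
0 -0.0008944133236431125 0.09424928009468259
0.048 0.00024989028389178075 0.09881184292352496
```

View pics/q8.png

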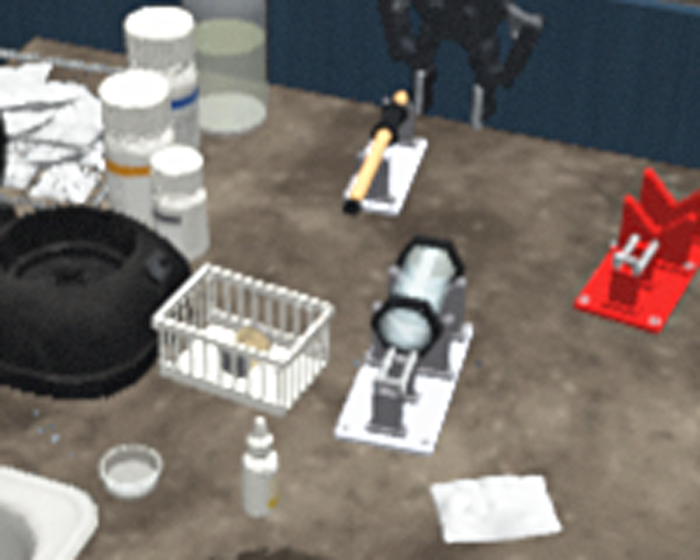

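View pics/q9.png

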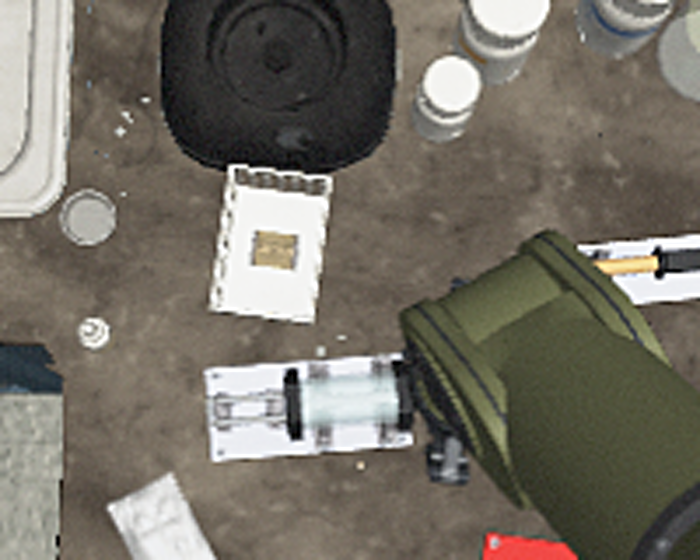

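```bash
python3 -c "
from rig import arm
print(arm.get_state()['qvel'].round(2)); print(arm.finish_job())"
```

```text
[ 0.19 -0.03 -0.01  0.01  0.13 -0.03  0.03]
the job is handed in; nothing more can be done
None
```

I finished the whole job and handed it in at about 25 s of the 70 s allowed. The hand-in gives no verdict, so what follows comes from my last camera checks:

- **Tube:** It lies empty in both saddles, within about 1 mm sideways. Height looked right, judged from the tops only. The push slid it about 6 mm towards +y, against the 9 mm limit.
- **Cartridge:** It was pushed out onto the rails, about 78 mm from the tube's middle. It now lies flat near the middle of the upright basket at z of about 15–20 mm.
- **Rod:** It is back on its rest, foot towards +y, within about 3 mm and 1° of its place.
- **Bystanders:** The dropper bottle, dish and jar read within a few mm of where they started, which is within measurement noise.
- **Robot:** The arm was clear of everything and nearly still when I handed in.

The two cameras disagreed by about 2–4 mm on the rod's sideways position, and by about 13 mm on where the cartridge lies along the basket. Both readings are well inside the limits. No check failed.

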